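# Close the source shutter over the lead wall with the bent rod

### The job

The shutter of the sealed source behind the lead-brick wall was left open. Take the bent rod from its rest, reach over the wall with it, hook its hanging leg behind the red cross-bar of the shutter lever and draw the lever gently towards the wall, fully home against its stop; then lay the rod back in its rest as it was. Keep the hand on the near side of or above the wall, move the lever with the rod only, stop pulling as soon as you feel the stop (under 25 N), and leave the bottles and the timer where they stand.

Things in the scene. Friction and masses are not known exactly. Their poses are not given: they have to be found in the camera images.
- rod: Loose bent rod, about 150 g: an orange handle (box 100 long x 18 wide x 24 mm high, the place to grip) and a 12 mm round steel rod bent at a right angle. Origin at the handle's centre; +x runs along the rod towards the bend, +z opposite to the leg. The leg's centre line is at x = +150 mm and its round end at z = -91 mm. At the start it lies in its rest with the bend end raised 20 degrees and the leg hanging in a vertical plane. It can pivot in the grip.
- rod_tip (a point): End of the rod's leg, at (150, 0, -91) mm in the rod's frame.
- stand: Fixed white tool rest, base 200 x 90 x 10 mm; origin on the bench under the centre of the resting handle; +x is the way the rod points, z up. A shallow channel (26 mm wide between walls, flared above, end plate behind) carries the last 22 mm of the handle, and an open V 100 mm ahead of the handle's centre carries the steel. The middle of the handle is free on both sides and beneath.
- stand_seat (a point): Point 80 mm above the rest's origin, where the handle's centre lies when the rod is in the rest (rod's +x then along the rest's +x, raised 20 degrees).
- wall: Fixed wall of grey lead bricks, 50 thick (x) x 260 wide (y) x 100 mm high. Origin under its centre, x from the near side to the far side. (Left of the wall, round x = 0.6, y = 0.2 m in the world, stands a fixed slender pipette post up to 0.3 m tall: go round or over it.)
- source: Fixed source block behind the wall: white base 155 (x) x 130 (y) x 30 mm high, and on its far end a yellow body whose near face is at x = +37 mm and whose top is 80 mm high (a steel cap on it 92 mm). Origin under the base's centre, x points away from the wall, z up. The shutter lever is a bail: two 8 mm side arms, 68 mm apart, joined at the top by the red cross-bar; it turns about a level axis along y at x = -39.5, z = 34 mm.
- shutter (a joint): Angle of the shutter lever in rad: 0 = open, leaning 0.45 rad away from the wall; grows as it is drawn towards the wall; 0.9 = closed against its firm stop, leaning 0.45 rad towards the wall. It is stiff by friction (about 3 N at the cross-bar) and stays where it is left.
- lever_bar (a point): Centre of the lever's red cross-bar, 11 mm thick and 79 mm long over all along the source's y (60 mm free between the side arms), 65 mm from the lever's axis. It stays below 106 mm, so it stands about level with the top of the wall.
- bottle_near: Bystander: white bottle with blue cap in front of the wall on its left, 52 dia x 118 mm, origin under its centre.
- bottle_far: Bystander: yellow bottle with green cap behind and left of the wall, 48 dia x 102 mm, origin under its centre.
- timer: Bystander: flat white lab timer, 62 x 66 x 18 mm, origin under its centre.

How it is judged:
On the way, in this order (a step that is already met when the one before it is completed fails the run):
1. the rod is lifted out of its rest (distance between rod and stand_seat above 0.08 m), for 0.1 s.
2. the rod's leg bears on the lever, which is still open (contact force between rod and shutter above 0.5 N and value of joint shutter below 0.6 rad), for 0.02 s.
3. the lever is home against its stop (value of joint shutter above 0.84 rad), for 0.2 s.
At the end, for the whole second after the job is handed in: The lever is closed (joint over 0.84 of 0.90 rad) and the rod lies still in its rest: handle's centre within 20 mm of stand_seat, rod within 0.47 rad of the rest's direction, bend end forward and raised with a tilt of 0.22 to 0.48 rad, leg hanging down (value of joint shutter above 0.84 rad and distance between rod and stand_seat below 0.02 m and angle between the x axis of rod and the x axis of stand, either way round below 0.47 rad and angle between rod's own z axis and vertical between 0.22 and 0.48 rad and x of rod_tip in the frame of stand above 0.12 m and height (world z) of rod_tip below 0.09 m and linear speed of rod below 0.02 m/s); the robot touches nothing.
It fails at once if the hand went behind the wall (more than 60 mm past its mid-plane and below 0.35 m) (x of the grasp point in the frame of wall above 0.06 m and height (world z) of the grasp point below 0.35 m and y of the grasp point in the frame of wall between -0.2 and 0.2 m).
It fails at once if the hand or arm touched the lever (contact force between any of the fingers, the arm and shutter above 0.5 N).
It fails at once if the lever was forced (over 25 N) (contact force between rod and shutter above 25 N).
It fails at once if a bottle or the timer was disturbed (moved 30 mm or more) (distance of any of bottle_near, bottle_far, timer from where it was at the start of the episode above 0.03 m).
It also fails if it takes over 59 s, if anything falls off the work surface, if the arm or the gripper's body presses on something with over 40 N, if the wrist force passes 120 N, or if a joint passes its speed limit or range.

### The arm

A 6-joint arm with a two-finger parallel gripper is mounted at the origin on a cart in front of the work surface, level with it; the furniture and walls round the work are solid. World frame = base frame: x ahead of the robot, y to its left, z up, the work surface at z = 0. Lengths are in m, angles in rad, forces in N, time in s.
With the tool pointing down it reaches from about 0.375 to 0.9 m from the base axis. Payload 3.1 kg.
Tool frame: the origin (TCP) lies at the very end of the fingers, on their centre line; the grasp point (between the pads) lies 19 mm behind it; z points along the fingers, y is the direction in which the jaws open and shut (so a half turn about z gives the same grasp; the last joint's range is limited). The gripper opens to 85 mm and grips with 20 to 120 N. Pads are 22 mm wide; open, the fingers measure 114 mm over their backs; the gripper's body (76 mm by 85 mm) begins 54 mm behind the grasp point. The pads swing forward as they close: fully open they stand 13 mm farther back than shut.
Start: joints at [1.052, 0.527, 1.433, -0, 1.181, -0.178], TCP at [0.209, 0.589, 0.204] pointing down, gripper open.
Joint ranges: [-3.08, 3.08], [-0.75, 2.2], [0.22, 2.44], [-1.43, 4.57], [0, 2.65], [-2.85, 2.85]. Speed limits (rad/s): [2.79, 2.79, 3.14, 3.14, 3.14, 3.14].

### API

Orientations are given as a unit quaternion [x, y, z, w].
In Python, from station import manip gives the robot as it stands. The module is installed in compiled form; this text tells all that it offers.
- The arm moves only by the tool send_rows, never from a script. Its argument "commands" is a list of rows, each an object with "delta_pos": the shift along the world's x, y, z in cm, a list of three; "yaw": the turn about the world's z in rad. A call has 1 to 10 rows; each row shifts and turns the pose as measured when the row begins; what a row does not reach is not made up. A row lasts 1/8 s, in which the tool goes at most 62.5 mm and 10.7 degrees, less where a joint would pass 70% of its speed; a pose out of reach is approached as far as the arm can. A call is refused whole if a number of a shift passes 6.25 or a number of a turn 0.188, either way. A call with a gripper value outside its range is refused whole. "grip" is the closure, from -1 (fully open) to 1 (shut), set as the call begins (left out, the last holds). The fingers move at their own pace and stop on an object; "force" is the grip in N (left out, the last holds). Time passes only in rows, so rows that do not move let the fingers close. It gives the time, the measured TCP pose, the force and the opening at its end, in the units of the state.
- manip.sense(): the state, without advancing time (a new reading comes with each control period).
- manip.snapshot(name): name is "scene" or "top"; returns the picture (384x512x3 uint8, blue, green, red); there is no depth.
- manip.get_calibration(name): a dict with "fx", "fy", "cx", "cy" (pixels), "world_to_cam" (4x4, takes a point from world to camera coordinates). Camera axes: x right, y down, z forward; pixel columns grow to the right and rows downward; lengths in m; the calibration is good to about 2 mm. A picture is of the moment at which its call begins. get_calibration takes no time and is no camera call.
- manip.sign_off(): hands the job in, once; it reports no verdict.
The state is a dict: "t": time; "q": joint angles; "qd": joint speeds; "tau": joint torques, N m; "tcp_pos": TCP position; "tool_rot": TCP orientation; "force": force on the tool from outside, world axes, zero at the start; "ft_torque": the same for the moment, N m; "finger_gap": opening from 0.0 (shut) to 1.0 (fully open).
Only numpy, scipy, OpenCV 4.12 (cv2) and the standard library are available. Lean on these libraries where they do the work, as an engineer would, in place of code of your own. Each camera call takes 0.05 s, during which the arm holds its last target. There are 200 camera calls.

## Working session

There is one attempt and no reset: what is moved stays moved. The work goes in short steps, Python scripts to look and compute and a tool call to move; the robot and the scene stay as the last step left them, time stands still between calls to the robot, and variables do not carry over. Pictures are saved under pics/ and viewed, about 8 in all and at most 12, crops included, and the job is handed in when it is done.

Besides the shell and the picture viewer there is one more tool, called after "Emit:" by a JSON object that holds its "name" and its "arguments", one argument or row to a line. send_rows: Moves the arm, as the interface text tells. Its arguments: {"type":"object","properties":{"commands":{"type":"array","items":{"type":"object","properties":{"delta_pos":{"type":"array","items":{"type":"number"}},"yaw":{"type":"number"}}}},"grip":{"type":"number"},"force":{"type":"number"}},"required":["commands"]}

```bash
mkdir -p pics; python3 - <<'E'
from station import manip
import cv2
for n in ("scene","top"):
    cv2.imwrite(f"pics/{n}0.png",cv2.resize(manip.snapshot(n),(768,576),interpolation=cv2.INTER_CUBIC))
    c=manip.get_calibration(n);print(n,c)
s=manip.sense();print(s['t'],s['tcp_pos'],s['tool_rot'],s['force'],s['finger_gap'])
E
```

```text
scene {'fx': 375.04354837849473, 'fy': 375.04354837849473, 'cx': 253.07295404294482, 'cy': 189.61156820783356, 'world_to_cam': array([[ 0.72877253, -0.6844242 , -0.02131003, -0.46079479],
       [-0.49395167, -0.50389556, -0.70859086,  0.26212621],
       [ 0.4742387 ,  0.52692768, -0.70529772,  1.02169937],
       [ 0.        ,  0.        ,  0.        ,  1.        ]])}
top {'fx': 420.23339206287085, 'fy': 420.23339206287085, 'cx': 254.56738807966073, 'cy': 190.11661824244194, 'world_to_cam': array([[ 0.01099717, -0.99983511, -0.01445026, -0.10448502],
       [-0.99916453, -0.01041865, -0.03951815,  0.53198137],
       [ 0.03936109,  0.01487278, -0.99911436,  1.44991955],
       [ 0.        ,  0.        ,  0.        ,  1.        ]])}
0.1 [0.20852093 0.58843519 0.20353154] [ 1.69580080e-01  9.85515909e-01 -9.35832905e-04 -3.37739537e-04] [ 0.32663378 -0.03188026 -0.87648345] 1.0002164428210165
```

View pics/scene0.png

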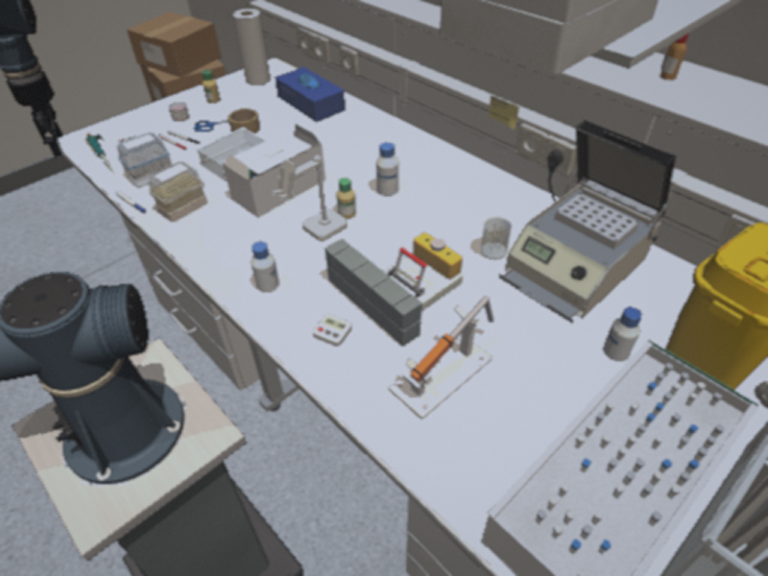

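View pics/top0.png

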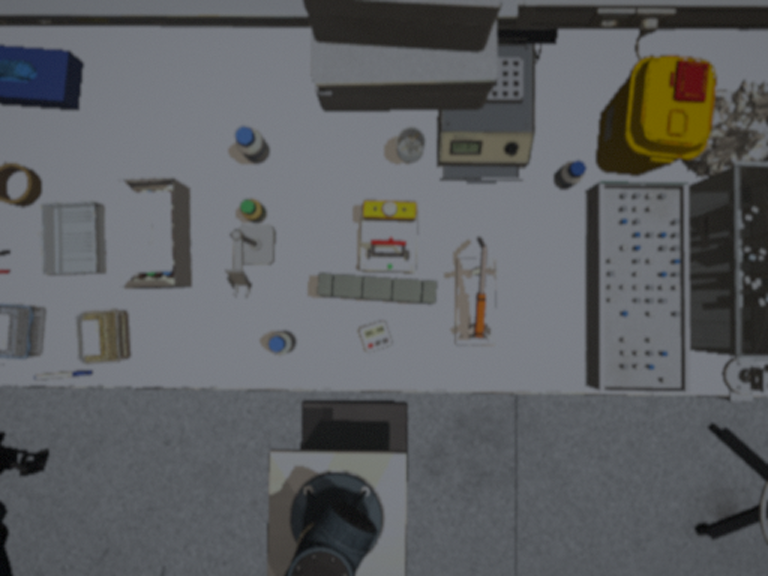

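The top view shows the rod at about (481,315), handle to bend pointing away from the robot, the wall at (378,288), the red bar at (388,243), and the timer at (376,335). The bottles are at (280,342) and (250,210). I'll zoom in to measure.

```bash
cat > h.py <<'E'
from station import manip
import numpy as np, cv2
def ray(n,u,v,z):
    c=manip.get_calibration(n);T=c['world_to_cam'];R=T[:3,:3];o=-R.T@T[:3,3]
    d=R.T@np.array([(u-c['cx'])/c['fx'],(v-c['cy'])/c['fy'],1]);return o+d*(z-o[2])/d[2]
def proj(n,p):
    c=manip.get_calibration(n);T=c['world_to_cam'];q=T[:3,:3]@np.array(p)+T[:3,3]
    return np.array([c['fx']*q[0]/q[2]+c['cx'],c['fy']*q[1]/q[2]+c['cy']])
def crop(n,x,y,w,h,k,f):
    im=manip.snapshot(n)[y:y+h,x:x+w];cv2.imwrite(f,cv2.resize(im,None,fx=k,fy=k,interpolation=cv2.INTER_CUBIC))
E
python3 - <<'E'
from h import *
crop("top",205,125,130,110,6,"pics/topc.png")
crop("scene",210,140,130,130,4.6,"pics/scenec.png")
E
```

```text
(no output)
```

View pics/topc.png

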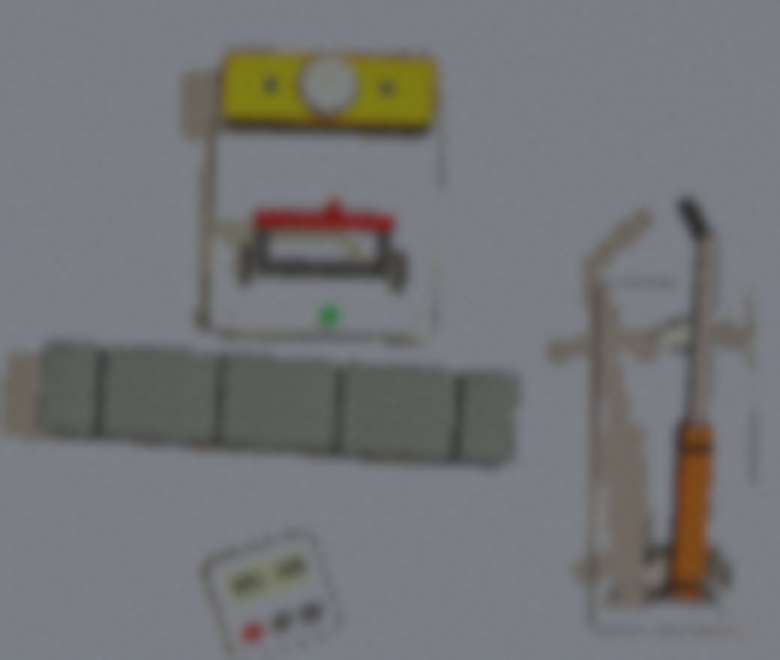

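View pics/scenec.png

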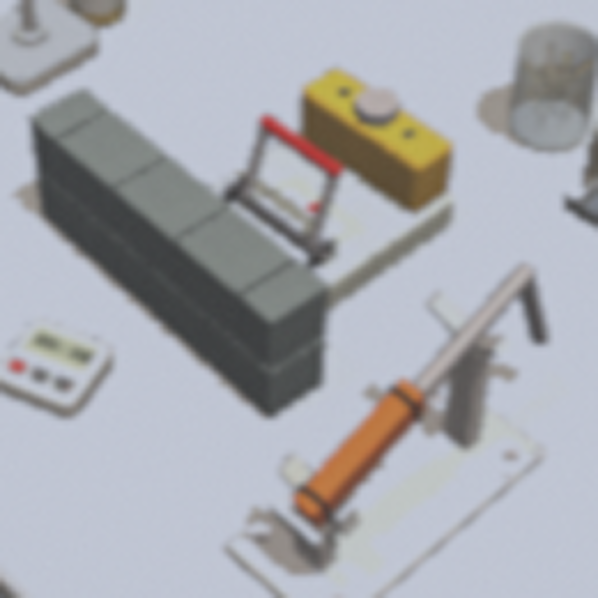

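Top crop: handle runs from (688,598) to (695,425) with the bend at (703,232). The red bar runs from (257,220) to (392,223). Wall top corners are (45,342), (518,372), (513,463) and (40,433). Scene crop: lever is open, leaning away from the wall.

```bash
python3 - <<'E'
from h import *
P=lambda u,v,z:np.round(ray("top",205+(u+.5)/6-.5,125+(v+.5)/6-.5,z),4)
for n,u,v,z in [("hrear top",688,598,.075),("hfront top",695,425,.108),("bend",703,232,.08+.15*.342+.006),("tip",688,203,.045),
 ("base fl",592,628,.01),("base fr",748,632,.01),("barL",257,220,.0925),("barR",392,223,.0925),
 ("w1",45,342,.1),("w2",518,372,.1),("w3",513,463,.1),("w4",40,433,.1),("bodyL",223,122,.08),("bodyR",436,128,.08),("capsrc",328,84,.092),("green",329,317,.03),("sb l",203,328,.03),("sb r",432,340,.03)]: print(n,P(u,v,z))
# scene check
S=lambda u,v:((u+.5)/4.6-.5+210,(v+.5)/4.6-.5+140)
print("bar scene",ray("scene",*S(266,122),.0925),ray("scene",*S(339,168),.0925))
print("bend scene",ray("scene",*S(527,268),.134),"tip",ray("scene",*S(542,340),.045), "handle rear/front top",ray("scene",*S(308,492),.075),ray("scene",*S(408,387),.108))
E
```

```text
hrear top [ 0.42   -0.3145  0.075 ]
hfront top [ 0.5143 -0.3132  0.108 ]
bend [ 0.6155 -0.3127  0.1373]
tip [ 0.6416 -0.3175  0.045 ]
base fl [ 0.3995 -0.2685  0.01  ]
base fr [ 0.3983 -0.358   0.01  ]
barL [ 0.6245 -0.0755  0.0925]
barR [ 0.6235 -0.1494  0.0925]
w1 [0.556  0.0389 0.1   ]
w2 [ 0.5423 -0.2183  0.1   ]
w3 [ 0.4929 -0.216   0.1   ]
w4 [0.5064 0.0409 0.1   ]
bodyL [ 0.6801 -0.0556  0.08  ]
bodyR [ 0.6778 -0.1735  0.08  ]
capsrc [ 0.6998 -0.1136  0.092 ]
green [ 0.576  -0.1152  0.03  ]
sb l [ 0.569  -0.0433  0.03  ]
sb r [ 0.5635 -0.1742  0.03  ]
bar scene [ 0.62844314 -0.07495444  0.0925    ] [ 0.63047299 -0.14375295  0.0925    ]
bend scene [ 0.61347114 -0.31556212  0.134     ] tip [ 0.6433497  -0.31648699  0.045     ] handle rear/front top [ 0.42962022 -0.31047527  0.075     ] [ 0.50877788 -0.31477829  0.108     ]
```

Measurements agree with the stated sizes. The rod lies along +x with the handle centre at about (0.469,-0.314,0.080). The bar is at about (0.628,-0.112) and the wall spans x 0.50–0.55. The rod can be used as it lies, tilted 20°. I'll move to above the handle.

Emit:
{"name": "send_rows", "arguments": {
  "commands": [
    {"delta_pos":[2.2,-5,0.5],"yaw":0.17},
    {"delta_pos":[2.2,-5,0.5],"yaw":0.17},
    {"delta_pos":[2.2,-5,0.5]},
    {"delta_pos":[2.2,-5,0.5]},
    {"delta_pos":[2.2,-5,0.5]},
    {"delta_pos":[2.2,-5,0.5]},
    {"delta_pos":[2.2,-5,0.5]},
    {"delta_pos":[2.2,-5,0]},
    {"delta_pos":[2,-5,0]},
    {"delta_pos":[2,-5,0]}
  ],
  "grip": 0.2,
  "force": 80
}}

```text
validation failed for argument at $.co...
```

Emit:
{"name": "send_rows", "arguments": {
  "commands": [
    {"delta_pos":[2.2,-5,0.5],"yaw":0.17},
    {"delta_pos":[2.2,-5,0.5],"yaw":0.17},
    {"delta_pos":[2.2,-5,0.5],"yaw":0},
    {"delta_pos":[2.2,-5,0.5],"yaw":0},
    {"delta_pos":[2.2,-5,0.5],"yaw":0},
    {"delta_pos":[2.2,-5,0.5],"yaw":0},
    {"delta_pos":[2.2,-5,0.5],"yaw":0},
    {"delta_pos":[2.2,-5,0],"yaw":0},
    {"delta_pos":[2,-5,0],"yaw":0},
    {"delta_pos":[2,-5,0],"yaw":0}
  ],
  "grip": 0.2,
  "force": 80
}}

```text
t: 1.45
tcp_pos: [0.4289, 0.0766, 0.2395]
tool_rot: [-0.01, 1.0, 0.0, 0.003]
force: [-0.0, 1.8, 0.2]
finger_gap: 0.397
```

Emit:
{"name": "send_rows", "arguments": {
  "commands": [
    {"delta_pos":[0.3,-4.9,-0.6],"yaw":0},
    {"delta_pos":[0.3,-4.9,-0.6],"yaw":0},
    {"delta_pos":[0.3,-4.9,-0.6],"yaw":0},
    {"delta_pos":[0.4,-4.9,-0.6],"yaw":0},
    {"delta_pos":[0.4,-4.9,-0.6],"yaw":0},
    {"delta_pos":[0.4,-4.9,-0.6],"yaw":0},
    {"delta_pos":[0.4,-4.9,-0.6],"yaw":0},
    {"delta_pos":[0.4,-4.5,-0.6],"yaw":0},
    {"delta_pos":[0,0,0],"yaw":0}
  ]
}}

```text
t: 2.58
tcp_pos: [0.4595, -0.3295, 0.1902]
tool_rot: [-0.006, 1.0, -0.001, 0.006]
force: [0.8, 0.8, 0.2]
finger_gap: 0.405
```

Emit:
{"name": "send_rows", "arguments": {
  "commands": [
    {"delta_pos":[0,1.5,-2],"yaw":0},
    {"delta_pos":[0,0,-3],"yaw":0},
    {"delta_pos":[0,0,-2],"yaw":0},
    {"delta_pos":[0,0,0],"yaw":0}
  ]
}}

```text
t: 3.08
tcp_pos: [0.4585, -0.3103, 0.1188]
tool_rot: [-0.006, 1.0, 0.001, 0.005]
force: [-0.6, -0.7, -0.1]
finger_gap: 0.401
```

```bash
python3 - <<'E'
from h import *
s=manip.sense();print(s['tcp_pos'],proj("scene",s['tcp_pos']))
crop("scene",240,180,120,110,5,"pics/g1.png")
E
```

```text
[ 0.45852604 -0.31026408  0.11883306] [284.52777402 230.36329605]
```

View pics/g1.png

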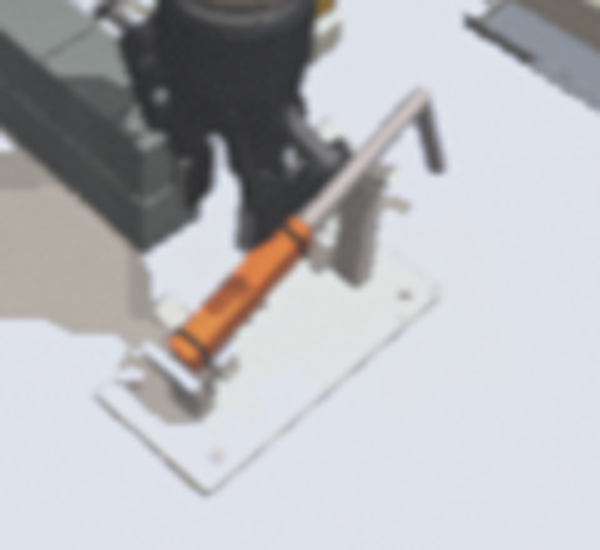

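The fingers are above and across the handle, and the projected TCP (222,252) falls between the fingertips at (195,210) and (255,245). I'll descend and grip.

Emit:
{"name": "send_rows", "arguments": {
  "commands": [
    {"delta_pos":[0.1,-0.4,-2.5],"yaw":0},
    {"delta_pos":[0,0,-2.4],"yaw":0},
    {"delta_pos":[0,0,-1.2],"yaw":0},
    {"delta_pos":[0,0,0],"yaw":0}
  ]
}}

```text
t: 3.62
tcp_pos: [0.4632, -0.3159, 0.0624]
tool_rot: [-0.007, 1.0, -0.003, 0.009]
force: [0.0, -0.7, -0.2]
finger_gap: 0.401
```

Emit:
{"name": "send_rows", "arguments": {
  "commands": [
    {"delta_pos":[-0.2,0,-0.5],"yaw":0},
    {"delta_pos":[0,0,0],"yaw":0}
  ]
}}

```text
t: 3.88
tcp_pos: [0.462, -0.3166, 0.0589]
tool_rot: [-0.007, 1.0, -0.004, 0.01]
force: [0.4, 0.2, 0.1]
finger_gap: 0.401
```

Emit:
{"name": "send_rows", "arguments": {
  "commands": [
    {"delta_pos":[0,0,0],"yaw":0},
    {"delta_pos":[0,0,0],"yaw":0},
    {"delta_pos":[0,0,0],"yaw":0},
    {"delta_pos":[0,0,0],"yaw":0}
  ],
  "grip": 1,
  "force": 80
}}

```text
t: 4.38
tcp_pos: [0.4622, -0.317, 0.0598]
tool_rot: [-0.007, 1.0, -0.005, 0.011]
force: [-0.4, 0.9, 0.1]
finger_gap: 0.166
```

Emit:
{"name": "send_rows", "arguments": {
  "commands": [
    {"delta_pos":[0,0,1.5],"yaw":0},
    {"delta_pos":[0,0,3],"yaw":0},
    {"delta_pos":[0,0,4],"yaw":0},
    {"delta_pos":[0,0,4],"yaw":0},
    {"delta_pos":[0,0,3],"yaw":0},
    {"delta_pos":[0,0,0],"yaw":0}
  ]
}}

```text
t: 5.12
tcp_pos: [0.4604, -0.3151, 0.2217]
tool_rot: [-0.008, 1.0, -0.004, 0.01]
force: [-0.1, 1.4, -1.2]
finger_gap: 0.164
```

```bash
python3 - <<'E'
from h import *
s=manip.sense();print(s['tcp_pos'],s['tool_rot'],s['force'],s['ft_torque'],s['finger_gap'])
crop("scene",235,130,130,110,5,"pics/g2.png")
cv2.imwrite("pics/top_l.png",manip.snapshot("top"))
E
```

```text
[ 0.46038242 -0.31510697  0.22171896] [-0.00789366  0.99991423 -0.00389156  0.00969911] [-0.06345857  1.4001443  -1.18047516] [ 0.01776237  0.12073381 -0.03296484] 0.16371048034480645
```

View pics/g2.png

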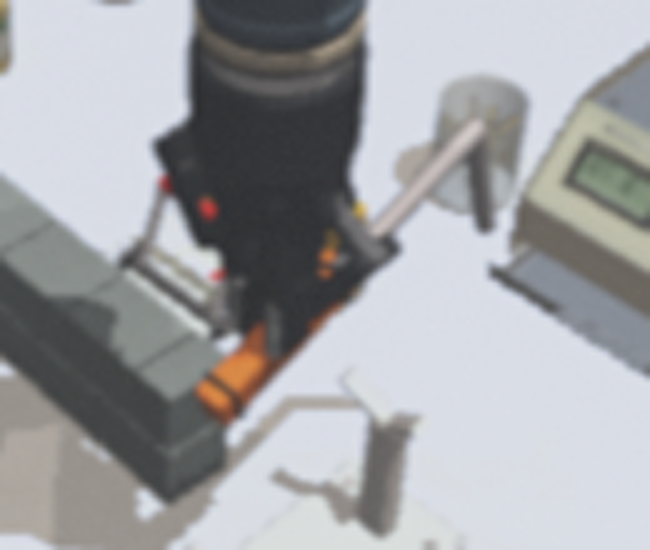

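The rod is held, with its bend at crop (480,125), leg tip at (487,230) and handle rear at (205,395). I'll work out its tilt.

```bash
python3 - <<'E'
from h import *
from scipy.optimize import least_squares
pt=lambda u,v:np.array([(u+.5)/5-.5+235,(v+.5)/5-.5+130])
obs={(.150,-.091):pt(488,232),(.153,.003):pt(480,124),(-.05,0):pt(216,400)}
def W(p,l):
    x,z,t=p;return [x+l[0]*np.cos(t)-l[1]*np.sin(t),-.3145,z+l[0]*np.sin(t)+l[1]*np.cos(t)]
f=lambda p:np.concatenate([proj("scene",W(p,l))-o for l,o in obs.items()])
r=least_squares(f,[.469,.24,.3],x_scale=[.01,.01,.1]);print(r.x,np.round(r.fun,1),W(r.x,(.15,-.091)))
E
```

```text
[0.46972484 0.24534933 0.27902135] [ 0.4  0.3  0.9 -0.3 -0.9  0.3] [np.float64(0.6389864224032341), -0.3145, np.float64(0.19918096487344722)]
```

Tilt is about 0.28 rad, and the tip sits at TCP + (0.179, 0, -0.0225). I'll carry the rod to above and behind the bar.

Emit:
{"name": "send_rows", "arguments": {
  "commands": [
    {"delta_pos":[0.3,4,0],"yaw":0},
    {"delta_pos":[0.4,4,-0.5],"yaw":0},
    {"delta_pos":[0.4,4,-1.5],"yaw":0},
    {"delta_pos":[0.4,4,-1.5],"yaw":0},
    {"delta_pos":[0.3,3,-1.5],"yaw":0},
    {"delta_pos":[0,1,0],"yaw":0},
    {"delta_pos":[0,0,0],"yaw":0}
  ]
}}

```text
t: 6.1
tcp_pos: [0.4685, -0.1048, 0.1561]
tool_rot: [-0.007, 1.0, 0.005, -0.003]
force: [-0.4, -0.4, -1.8]
finger_gap: 0.166
```

Emit:
{"name": "send_rows", "arguments": {
  "commands": [
    {"delta_pos":[1.0,-0.8,0],"yaw":0},
    {"delta_pos":[0,0,-1.5],"yaw":0},
    {"delta_pos":[0,0,0],"yaw":0}
  ]
}}

```text
t: 6.48
tcp_pos: [0.4824, -0.1186, 0.1421]
tool_rot: [-0.005, 1.0, 0.003, -0.0]
force: [-0.5, -0.2, -1.5]
finger_gap: 0.164
```

```bash
python3 - <<'E'
from h import *
s=manip.sense();t=s['tcp_pos'];print(t,s['tool_rot'],s['force'])
print(proj("scene",t+[.179,0,-.0225]))
a=manip.snapshot("scene")[130:240,235:335];b=manip.snapshot("top")[135:215,240:320]
z=lambda i,w,h:cv2.resize(i,(w,h),interpolation=cv2.INTER_CUBIC)
cv2.imwrite("pics/h1.png",np.hstack([z(a,400,440),z(b,400,400)[:,:].copy() if 0 else z(b,400,440)]))
E
```

```text
[ 0.48240323 -0.11855743  0.14212878] [-4.78387167e-03  9.99984921e-01  2.66450904e-03 -4.16292243e-04] [-0.5037163  -0.18848677 -1.51268236]
[284.56921196 161.3370325 ]
```

View pics/h1.png

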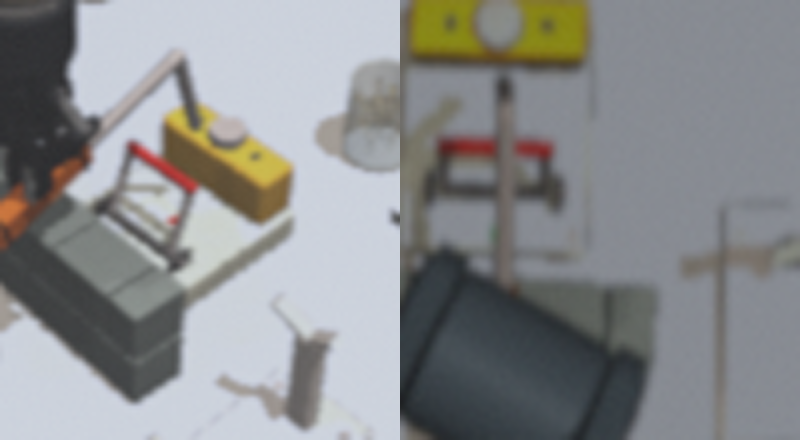

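The tip is where predicted, beyond the red bar and near its centre in y. It is clear of the yellow body. I'll lower it.

Emit:
{"name": "send_rows", "arguments": {
  "commands": [
    {"delta_pos":[-0.3,0.3,-1.5],"yaw":0},
    {"delta_pos":[-0.1,0,-1.5],"yaw":0},
    {"delta_pos":[0,0,0],"yaw":0}
  ]
}}

```text
t: 6.95
tcp_pos: [0.4822, -0.1186, 0.1151]
tool_rot: [-0.004, 1.0, 0.0, 0.004]
force: [-0.0, 0.2, -1.5]
finger_gap: 0.158
```

Emit:
{"name": "send_rows", "arguments": {
  "commands": [
    {"delta_pos":[-0.6,0,0],"yaw":0},
    {"delta_pos":[-0.2,0,-1.2],"yaw":0},
    {"delta_pos":[0,0,-0.6],"yaw":0},
    {"delta_pos":[0,0,0],"yaw":0}
  ]
}}

```text
t: 7.45
tcp_pos: [0.4751, -0.1197, 0.0979]
tool_rot: [-0.004, 1.0, -0.001, 0.006]
force: [-0.4, -0.9, -2.1]
finger_gap: 0.164
```

Emit:
{"name": "send_rows", "arguments": {
  "commands": [
    {"delta_pos":[0,0,-0.6],"yaw":0},
    {"delta_pos":[-0.5,0,0],"yaw":0},
    {"delta_pos":[-0.5,0,0],"yaw":0},
    {"delta_pos":[-0.5,0,0],"yaw":0}
  ]
}}

```text
t: 7.95
tcp_pos: [0.4622, -0.1206, 0.0919]
tool_rot: [-0.004, 1.0, -0.002, 0.009]
force: [2.9, 0.6, -1.8]
finger_gap: 0.164
```

Contact: about 3 N in +x, matching the lever's friction. I'll keep drawing gently.

Emit:
{"name": "send_rows", "arguments": {
  "commands": [
    {"delta_pos":[-0.5,0,0],"yaw":0},
    {"delta_pos":[-0.5,0,0],"yaw":0},
    {"delta_pos":[-0.5,0,0],"yaw":0},
    {"delta_pos":[-0.5,0,0],"yaw":0}
  ]
}}

```text
t: 8.45
tcp_pos: [0.4427, -0.1212, 0.0929]
tool_rot: [-0.004, 1.0, -0.003, 0.011]
force: [2.7, 0.6, -2.1]
finger_gap: 0.161
```

Emit:
{"name": "send_rows", "arguments": {
  "commands": [
    {"delta_pos":[-0.5,0,0],"yaw":0},
    {"delta_pos":[-0.5,0,0],"yaw":0},
    {"delta_pos":[-0.5,0,0],"yaw":0}
  ]
}}

```text
t: 8.82
tcp_pos: [0.4266, -0.1212, 0.0929]
tool_rot: [-0.004, 1.0, -0.003, 0.011]
force: [2.7, 0.2, -2.4]
finger_gap: 0.163
```

Emit:
{"name": "send_rows", "arguments": {
  "commands": [
    {"delta_pos":[-0.4,0,0],"yaw":0},
    {"delta_pos":[-0.3,0,0],"yaw":0}
  ]
}}

```text
t: 9.07
tcp_pos: [0.4191, -0.1213, 0.0929]
tool_rot: [-0.004, 1.0, -0.003, 0.011]
force: [2.1, -0.5, -1.7]
finger_gap: 0.167
```

Emit:
{"name": "send_rows", "arguments": {
  "commands": [
    {"delta_pos":[-0.3,0,0],"yaw":0},
    {"delta_pos":[-0.2,0,0],"yaw":0}
  ]
}}

```text
t: 9.32
tcp_pos: [0.4157, -0.1223, 0.0932]
tool_rot: [-0.003, 1.0, -0.004, 0.013]
force: [6.2, -0.4, -2.2]
finger_gap: 0.165
```

Emit:
{"name": "send_rows", "arguments": {
  "commands": [
    {"delta_pos":[-0.2,0,0],"yaw":0}
  ]
}}

```text
t: 9.45
tcp_pos: [0.4148, -0.123, 0.0935]
tool_rot: [-0.003, 1.0, -0.004, 0.014]
force: [5.6, 0.9, -2.7]
finger_gap: 0.166
```

```bash
python3 - <<'E'
from h import *
s=manip.sense();print(s['tcp_pos'],s['force'])
a=manip.snapshot("scene")[130:230,235:335];b=manip.snapshot("top")[135:215,240:320]
z=lambda i:cv2.resize(i,(400,400),interpolation=cv2.INTER_CUBIC)
cv2.imwrite("pics/h2.png",np.hstack([z(a),z(b)]))
E
```

```text
[ 0.41482178 -0.12295946  0.09345682] [ 5.55474432  0.92911607 -2.71535501]
```

View pics/h2.png

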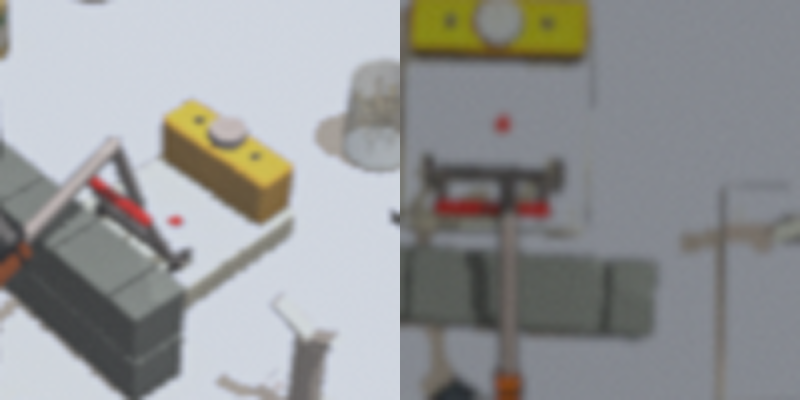

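The lever now leans towards the wall with the bar at (493,208) in the top view. I'll check its angle.

```bash
python3 - <<'E'
from h import *
r=lambda n,u,v:ray("top",240+(u+.5)/5-.5,135+(v+.5)/5-.5,n).round(4)
print("bar",r(.0925,493,208),"axis",r(.034,495,176),"body",r(.08,495,55))
for th in (0,.6,.75,.84,.9):
    a=.45-th; p=[.6035+.065*np.sin(a),-.112,.034+.065*np.cos(a)]
    q=proj("top",p);s=proj("scene",p);print(th,((q-[240,135])*5).round(0),((s-[235,130])*4).round(0))
E
```

```text
bar [ 0.5782 -0.3731  0.0925] axis [ 0.6045 -0.3851  0.034 ] body [ 0.6807 -0.3764  0.08  ]
0 [ 93. 121.] [165. 164.]
0.6 [ 92. 178.] [132. 182.]
0.75 [ 92. 192.] [123. 190.]
0.84 [ 92. 201.] [118. 195.]
0.9 [ 92. 207.] [115. 199.]
```

Emit:
{"name": "send_rows", "arguments": {
  "commands": [
    {"delta_pos":[-0.3,0,0],"yaw":0},
    {"delta_pos":[-0.3,0,0],"yaw":0}
  ]
}}

```text
t: 9.8
tcp_pos: [0.4129, -0.125, 0.0942]
tool_rot: [-0.003, 1.0, -0.006, 0.019]
force: [6.1, 0.2, -2.7]
finger_gap: 0.161
```

Emit:
{"name": "send_rows", "arguments": {
  "commands": [
    {"delta_pos":[-0.6,0,0],"yaw":0},
    {"delta_pos":[-0.4,0,0],"yaw":0}
  ]
}}

```text
t: 10.05
tcp_pos: [0.4096, -0.1283, 0.0956]
tool_rot: [-0.002, 1.0, -0.01, 0.026]
force: [8.6, 1.3, -2.8]
finger_gap: 0.158
```

The stop is felt at 8.6 N and the picture matches 0.9 rad. I'll back off and lift out.

Emit:
{"name": "send_rows", "arguments": {
  "commands": [
    {"delta_pos":[1.0,0,0],"yaw":0},
    {"delta_pos":[1.0,0,0],"yaw":0},
    {"delta_pos":[0.3,0,1.5],"yaw":0},
    {"delta_pos":[0,0,2.5],"yaw":0},
    {"delta_pos":[0,0,4],"yaw":0},
    {"delta_pos":[0,0,4],"yaw":0},
    {"delta_pos":[0,0,0],"yaw":0}
  ]
}}

```text
t: 10.92
tcp_pos: [0.4246, -0.1229, 0.2152]
tool_rot: [-0.003, 1.0, -0.004, 0.013]
force: [0.1, -1.0, -1.9]
finger_gap: 0.166
```

Emit:
{"name": "send_rows", "arguments": {
  "commands": [
    {"delta_pos":[0.6,-4,0.3],"yaw":0},
    {"delta_pos":[0.8,-4,0.3],"yaw":0},
    {"delta_pos":[0.8,-4,0.2],"yaw":0},
    {"delta_pos":[0.8,-4,0],"yaw":0},
    {"delta_pos":[0.4,-2,0],"yaw":0},
    {"delta_pos":[0,0,0],"yaw":0},
    {"delta_pos":[0,0,0],"yaw":0}
  ]
}}

```text
t: 11.8
tcp_pos: [0.45, -0.2977, 0.2121]
tool_rot: [-0.005, 1.0, 0.007, -0.0]
force: [0.1, 0.9, -1.4]
finger_gap: 0.166
```

```bash
python3 - <<'E'
from h import *
s=manip.sense();print(s['tcp_pos'],s['tool_rot'],s['force'])
crop("scene",235,130,130,110,5,"pics/r1.png")
E
```

```text
[ 0.44998355 -0.2976802   0.21212684] [-5.19841180e-03  9.99963045e-01  6.84716261e-03 -4.10900890e-05] [ 0.07146705  0.86694029 -1.37588744]
```

View pics/r1.png

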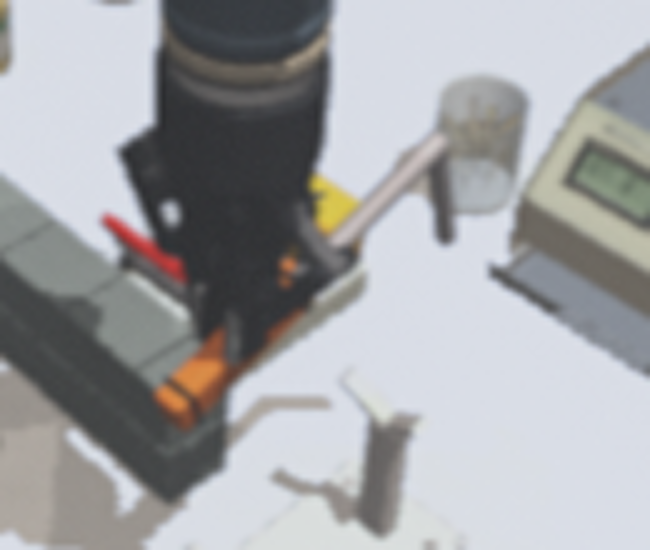

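The rod is still held, with its bend at (440,138), tip at (446,240) and handle rear at (172,405). The red bar is still at its closed place, around (140,245). I'll fit the tilt again.

```bash
python3 - <<'E'
from h import *
from scipy.optimize import least_squares
pt=lambda u,v:np.array([(u+.5)/5-.5+235,(v+.5)/5-.5+130])
obs={(.150,-.091):pt(446,241),(.153,.003):pt(440,137),(-.05,0):pt(174,406)}
def W(p,l):
    x,z,t=p;return [x+l[0]*np.cos(t)-l[1]*np.sin(t),-.2975,z+l[0]*np.sin(t)+l[1]*np.cos(t)]
f=lambda p:np.concatenate([proj("scene",W(p,l))-o for l,o in obs.items()])
r=least_squares(f,[.469,.24,.3],x_scale=[.01,.01,.1]);print(r.x,np.round(r.fun,1),W(r.x,(.15,-.091)))
E
```

```text
[0.45899398 0.23548345 0.2669887 ] [ 0.7  0.6  0.5 -0.6 -0.8  0.3] [np.float64(0.6276877897223243), -0.2975, np.float64(0.18728181083411694)]
```

Emit:
{"name": "send_rows", "arguments": {
  "commands": [
    {"delta_pos":[1.2,-1.9,-2],"yaw":0},
    {"delta_pos":[0,0,-3],"yaw":0},
    {"delta_pos":[0,0,-3],"yaw":0},
    {"delta_pos":[0,0,0],"yaw":0},
    {"delta_pos":[0,0,0],"yaw":0}
  ]
}}

```text
t: 12.48
tcp_pos: [0.4628, -0.3106, 0.1332]
tool_rot: [-0.009, 1.0, 0.007, 0.001]
force: [-0.3, -0.5, -2.3]
finger_gap: 0.164
```

Emit:
{"name": "send_rows", "arguments": {
  "commands": [
    {"delta_pos":[0,-0.6,0],"yaw":0},
    {"delta_pos":[0,0,-2.2],"yaw":0},
    {"delta_pos":[0,0,-1.6],"yaw":0},
    {"delta_pos":[0,0,0],"yaw":0}
  ]
}}

```text
t: 12.98
tcp_pos: [0.4655, -0.3197, 0.0991]
tool_rot: [-0.009, 1.0, 0.003, 0.004]
force: [0.3, 0.2, -1.0]
finger_gap: 0.162
```

Emit:
{"name": "send_rows", "arguments": {
  "commands": [
    {"delta_pos":[-0.3,0.3,-1.0],"yaw":0},
    {"delta_pos":[-0.1,0,-1.0],"yaw":0},
    {"delta_pos":[0,0,0],"yaw":0}
  ]
}}

```text
t: 13.35
tcp_pos: [0.4618, -0.3172, 0.079]
tool_rot: [-0.009, 1.0, 0.002, 0.005]
force: [0.7, -0.4, -1.3]
finger_gap: 0.162
```

Emit:
{"name": "send_rows", "arguments": {
  "commands": [
    {"delta_pos":[0.1,0,-0.8],"yaw":0},
    {"delta_pos":[0,0,-0.5],"yaw":0},
    {"delta_pos":[0,0,0],"yaw":0}
  ]
}}

```text
t: 13.72
tcp_pos: [0.4632, -0.3174, 0.0652]
tool_rot: [-0.009, 1.0, 0.002, 0.005]
force: [-0.7, 0.3, -1.2]
finger_gap: 0.165
```

Emit:
{"name": "send_rows", "arguments": {
  "commands": [
    {"delta_pos":[-0.1,0,-0.4],"yaw":0},
    {"delta_pos":[0,0,0],"yaw":0}
  ]
}}

```text
t: 13.98
tcp_pos: [0.4623, -0.3174, 0.0613]
tool_rot: [-0.009, 1.0, 0.002, 0.005]
force: [-1.4, 0.5, -1.0]
finger_gap: 0.163
```

Emit:
{"name": "send_rows", "arguments": {
  "commands": [
    {"delta_pos":[0,0,-0.15],"yaw":0},
    {"delta_pos":[0,0,0],"yaw":0}
  ]
}}

```text
t: 14.22
tcp_pos: [0.4625, -0.3175, 0.0602]
tool_rot: [-0.009, 1.0, 0.002, 0.006]
force: [-1.2, 0.9, -0.3]
finger_gap: 0.162
```

Emit:
{"name": "send_rows", "arguments": {
  "commands": [
    {"delta_pos":[0,0,0],"yaw":0},
    {"delta_pos":[0,0,0],"yaw":0},
    {"delta_pos":[0,0,0],"yaw":0},
    {"delta_pos":[0,0,0],"yaw":0}
  ],
  "grip": 0.15
}}

```text
t: 14.72
tcp_pos: [0.4635, -0.3188, 0.0608]
tool_rot: [-0.009, 1.0, 0.0, 0.007]
force: [-0.2, -0.0, -0.3]
finger_gap: 0.415
```

Emit:
{"name": "send_rows", "arguments": {
  "commands": [
    {"delta_pos":[0,0,1],"yaw":0},
    {"delta_pos":[0,0,2.5],"yaw":0},
    {"delta_pos":[0,0,4],"yaw":0},
    {"delta_pos":[0,0,5],"yaw":0},
    {"delta_pos":[-1,2,5],"yaw":0},
    {"delta_pos":[-2,5,2],"yaw":0},
    {"delta_pos":[-1,5,0],"yaw":0},
    {"delta_pos":[0,5,0],"yaw":0},
    {"delta_pos":[0,0,0],"yaw":0}
  ]
}}

```text
t: 15.85
tcp_pos: [0.422, -0.1451, 0.2678]
tool_rot: [-0.008, 1.0, -0.002, 0.011]
force: [1.1, -1.2, -0.6]
finger_gap: 0.426
```

```bash
python3 - <<'E'
from h import *
s=manip.sense();print(s['t'],s['tcp_pos'],s['force'])
a=manip.snapshot("scene")[140:270,210:340];b=manip.snapshot("top")[125:245,205:335]
z=lambda i:cv2.resize(i,(400,400*i.shape[0]//i.shape[1]),interpolation=cv2.INTER_CUBIC)
a,b=z(a),z(b);b=np.vstack([b,np.zeros((400-b.shape[0],400,3),'uint8')])
cv2.imwrite("pics/f.png",np.hstack([a,b]))
c=[.469,-.3145,.08];ct,st=np.cos(.349),np.sin(.349)
for l in [(.15,-.091),(.153,.003),(-.05,0)]:
    p=[c[0]+l[0]*ct-l[1]*st,c[1],c[2]+l[0]*st+l[1]*ct]
    print(((proj("scene",p)-[210,140])*400/130).round(),((proj("top",p)-[205,125])*400/130+[400,0]).round())
E
```

```text
15.85 [ 0.42201135 -0.145145    0.26778011] [ 1.10717604 -1.19876709 -0.58369247]
[358. 226.] [749. 103.]
[349. 178.] [761. 122.]
[202. 344.] [750. 303.]
```

View pics/f.png

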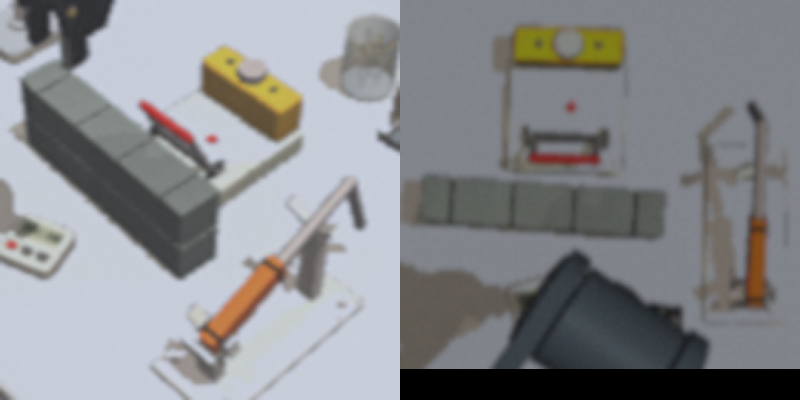

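The rod lies in its rest: bend (350,180), tip (360,225) and rear (207,345), against predicted (349,178), (358,226) and (202,344). The lever is closed with the bar at (565,159) in the top view, and the arm is clear. I'll hand in.

```bash
python3 -c "
from station import manip
print(manip.sign_off())"
```

```text
the job is handed in; nothing more can be done
None
```

The shutter lever is closed against its stop, the rod is back in its rest, and the job is handed in at about 16 s of the 59 s allowed. No verdict came back, so what follows rests on my own readings.

- **Pull:** I gripped the rod by its handle, carried it over the wall with its 20° tilt kept, and hooked the leg behind the red bar. The lever moved at about 3 N. I felt the stop at 6 N and finished the pull at 8.6 N, the highest reading between moves and well under 25 N.
- **Lever:** at the stop, the bar in the top view lay within a pixel of where 0.9 rad should put it. It was still in the closed place in the last picture.
- **Rod:** in the last picture the bend, tip and handle end lay within about 1–2 camera pixels (a few mm) of the expected resting pose. The open gripper was well clear of it.
- **Disagreements:** the rod's tilt in the hand fitted as 0.27–0.28 rad, against the nominal 0.35. The tool tilted by about 0.05 rad while pulling on the stop. The rod still settled correctly once released.
- **Not measured:** I did not check the bottles' and timer's positions at the end; nothing was moved near them except high above.

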